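Fold away the packing-lane gate

ROBOT

A 6-joint arm with a two-finger parallel gripper is mounted at the origin on the work surface. World frame = base frame: x ahead of the robot, y to its left, z up, the work surface at z = 0. Lengths are in m, angles in rad, forces in N, time in s.
With the tool pointing down it reaches from about 0.35 to 0.8 m from the base axis. Payload 7.3 kg.
Tool frame: the origin (TCP) lies between the finger pads; the fingertips stand 25 mm ahead of it and the grasp point (between the pads) lies 6 mm ahead of it (r.tip_extent is the distance from the TCP to the fingertips, in m); z points along the fingers, y is the direction in which the jaws open and shut (so a half turn about z gives the same grasp; the last joint's range is limited). The gripper opens to 85 mm and grips with 20 to 120 N. Pads are 22 mm wide; open, the fingers measure 114 mm over their backs; the gripper's body (76 mm by 85 mm) begins 54 mm behind the grasp point. The pads swing forward as they close: fully open they stand 13 mm farther back than shut.
Start: joints at [1.128, 0.342, 1.524, -0, 1.275, -0.146], TCP at [0.154, 0.502, 0.217] pointing down, gripper open.
Joint ranges: [-2.53, 2.53], [-0.77, 2.02], [0.04, 2.7], [-1, 4.14], [0.28, 2.66], [-3.11, 3.11]. Speed limits (rad/s): [2.57, 2.57, 3.14, 3.14, 3.14, 3.14].

INTERFACE

Orientations are given as a unit quaternion [x, y, z, w].
In Python, from workcell import r, command_gripper, optics gives the robot as it stands. The module is installed in compiled form; this text tells all that it offers. Calls block until the motion is done:
- r.reach(position, orientation): joint-space move of the TCP to a pose.
- r.move_straight(position, orientation=None, speed=0.15, max_force=None): straight line of the TCP; orientation=None keeps the orientation; speed is the mean speed in m/s. With max_force (N) it stops when the force on the tool has changed by that much, and returns True; else False.
- r.movej(angles): joint-space move.
- command_gripper(opening, force=None): finger opening in m; force is the grip in N (None keeps the last); returns when the fingers have stopped.
- r.hold(seconds).
- r.solve_ik(position, orientation): joint angles nearest the present ones, or None.
- r.read_state(): the state.
- optics.get_image(name): name is "side" or "top"; returns (picture, depth): 400x640x3 uint8, red, green, blue; 400x640 float32, m along the optical axis (not along the pixel's ray), 0 where there is no reading.
- optics.camera_model(name): a dict with "K" (3x3 intrinsics, pixels), "k1" (the pictures are not rectified: a ray, as slopes to the right and down, at radius r is drawn at 1 + k1 r^2 times it, then the intrinsics apply), "R" (3x3) and "t" (3): a world point X has camera coordinates R X + t. Camera axes: x right, y down, z forward; pixel columns grow to the right and rows downward; lengths in m; the calibration is good to about 2 mm. A picture is of the moment at which its call begins. camera_model takes no time and is no camera call.
A pose or a line that the arm cannot do raises r.PlanningError and nothing moves.
- r.finish_job(): hands the job in, once; it reports no verdict.
The state is a dict: "time_s": time; "joint_positions": joint angles; "dq": joint speeds; "tau": joint torques, N m; "eef_pos": TCP position; "eef_rot": TCP orientation; "contact_force": force on the tool from outside, world axes, zero at the start; "torque": the same for the moment, N m; "grip_width": finger opening in m.
Only numpy, scipy, OpenCV 4.12 (cv2) and the standard library are available. Lean on these libraries where they do the work, as an engineer would, in place of code of your own. Each camera call takes 0.05 s, during which the arm holds its last target.

TASK

Open the cookie-packing lane by folding away its two-leaf gate, the one with the blue and the yellow knob. First fold the outer leaf (yellow knob) all the way back against the inner leaf while the inner leaf still stands across the lane, then swing the folded pair (blue knob) fully round until it lies along the lane's side rail. Do not push the stack of wrapped cookies standing behind the gate out of its place.

Things in the scene. Friction and masses are not known exactly. Their poses are not given: they have to be found in the camera images.
- inner_leaf (a joint): Angle of the inner leaf (white upright panel 12 mm thick, 10 to 65 mm above the table) about its fixed steel post, 160 mm from the elbow axis: 0 = across the lane, 1.57 rad = at its stop along the lane's aluminium side rail. Grows anticlockwise seen from above, the leaf swinging away from the robot. Stiff hinge (0.6 N m friction), stays where left. Starts at 0.03 to 0.25 rad.
- outer_leaf (a joint): Angle of the outer leaf (same panel) relative to the inner leaf about the upright elbow axis at the inner leaf's end: 0 = in line, 3.14 rad = folded right back beside it (stop). Grows anticlockwise seen from above: it folds on the side away from the robot. Hinge friction 0.12 N m, stays where left. Starts at 0.1 to 0.6 rad.
- elbow_knob (a point): Centre of the blue knob, on the elbow axis: upright cylinder 20 mm diameter, 40 mm tall, 65 to 105 mm above the table, on the leaf's top. It spins freely on its upright axis, so it can be pinched from above and led round without turning the gripper. Site x axis: along the inner leaf from post to elbow (post axis 160 mm back along it); z up.
- tip_knob (a point): Centre of the yellow knob at the outer leaf's end: same size, height and free spin as the blue knob. Site x axis: along the outer leaf from elbow to tip; z up; y to the left of x. The elbow axis lies at x = -110 mm, y = +10 mm from this point.
- cookies: Loose stack of wrapped cookies, 60 mm diameter, 44 mm tall, origin at underside centre; about 250 mm from the post: in the way of the stretched gate, clear of the folded one. Bystanders: a like gate already folded (red knobs, fixed) to its left, a fixed post with a grey knob at the lane's other side, a red open box of cookies 50 mm tall behind; side rails 45 mm tall.

How it is judged:
By the outcome, as a careful person would: the job done as asked, in the order asked, and still so for the second after the job is handed in, with the robot touching nothing.
It also fails if it takes over 58 s, if anything falls off the work surface, if the arm or the gripper's body presses on something with over 40 N, if the wrist force passes 120 N, or if a joint passes its speed limit or range.

## Working session

There is one attempt and no reset: what is moved stays moved. The work goes in short steps, each a Python script; the robot and the scene stay as the last script left them, time stands still between calls to the robot, and variables do not carry over. Pictures are saved under pics/ and viewed, and the job is handed in when it is done.

```bash
mkdir -p pics; cat > h.py <<'E'
import numpy as np, cv2
from workcell import r, command_gripper, optics
def snap(n,tag):
    p,d=optics.get_image(n); cv2.imwrite(f'pics/{tag}.png',p[:,:,::-1]); np.savez(f'pics/{tag}.npz',p=p,d=d); return p,d
def ray(n,u,v):
    m=optics.camera_model(n);K=np.array(m['K']);k1=m['k1']
    q=cv2.undistortPoints(np.array([[[u,v]]],float),K,np.array([k1,0,0,0.]))[0,0]
    R=np.array(m['R']);t=np.array(m['t'])
    return -R.T@t, R.T@np.array([q[0],q[1],1.])
def atz(n,u,v,z):
    o,d=ray(n,u,v); return o+d*(z-o[2])/d[2]
def atd(n,u,v,dep):
    o,d=ray(n,u,v); return o+d*dep
E
python3 - <<'E'
from h import *
for n in('side','top'): snap(n,n+'0'); m=optics.camera_model(n); print(m)
print(r.read_state())
E
```

```text
{'K': array([[485.78538885,   0.        , 320.20425446],
       [  0.        , 485.78538885, 201.6125019 ],
       [  0.        ,   0.        ,   1.        ]]), 'k1': -0.010784530083810874, 'R': array([[ 9.15974498e-01, -4.01235845e-01, -7.17620530e-04],
       [-2.99872929e-01, -6.83384323e-01, -6.65629096e-01],
       [ 2.66583842e-01,  6.09914472e-01, -7.46282381e-01]]), 't': array([-0.55989093,  0.18691851,  0.77467588])}
{'K': array([[425.81380333,   0.        , 320.93614982],
       [  0.        , 425.81380333, 204.66390706],
       [  0.        ,   0.        ,   1.        ]]), 'k1': 0.03474894637340349, 'R': array([[ 0.01526725, -0.99986863,  0.00544388],
       [-0.99285996, -0.01580397, -0.11823425],
       [ 0.11830475, -0.0035999 , -0.99297081]]), 't': array([-0.05409781,  0.62116107,  0.88688445])}
{'time_s': 0.1, 'joint_positions': array([ 1.12797166e+00,  3.42658318e-01,  1.52494603e+00,  2.86362846e-06,
        1.27541310e+00, -1.45983301e-01]), 'dq': array([-0.00245055, -0.0035211 , -0.00149647, -0.0017646 ,  0.0012467 ,
        0.00213456]), 'tau': array([ 2.10909442e-03, -4.34459567e+01, -2.46488750e+01, -9.19404943e-05,
        4.72371670e-03,  1.76567062e-05]), 'eef_pos': array([0.15336229, 0.50168947, 0.21598418]), 'eef_rot': array([ 1.47876738e-01,  9.89005542e-01, -6.81346184e-04, -2.08025656e-04]), 'contact_force': array([-0.20406684,  0.62325109,  0.2353848 ]), 'torque': array([-0.01070324,  0.04161697, -0.01141168]), 'grip_width': 0.08553457806634278}
```

View pics/side0.png

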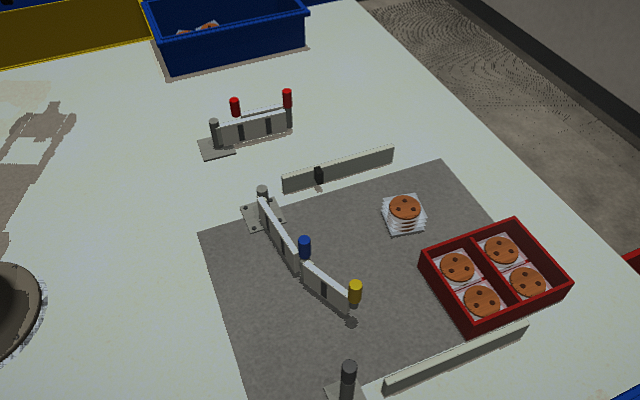

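View pics/top0.png

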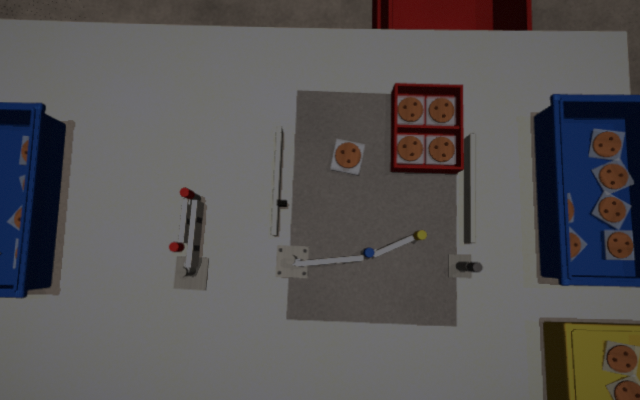

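```bash
python3 - <<'E'
import cv2
a=cv2.imread('pics/top0.png')[120:300,250:490]; cv2.imwrite('pics/c1.png',cv2.resize(a,None,fx=3.3,fy=3.3,interpolation=2))
a=cv2.imread('pics/side0.png')[170:350,230:440]; cv2.imwrite('pics/c2.png',cv2.resize(a,None,fx=3.3,fy=3.3,interpolation=2))
E
python3 - <<'E'
import cv2,numpy as np
from h import *
for n in('top','side'):
    z=np.load(f'pics/{n}0.npz');p=z['p'].astype(int);d=z['d']
    hs=cv2.cvtColor(z['p'],cv2.COLOR_RGB2HSV)
    for nm,lo,hi,box in(('blue',(100,120,50),(125,255,255),(340,230,400,280) if n=='top' else(280,220,330,270)),('yel',(22,120,80),(35,255,255),(400,220,440,260)if n=='top' else(330,260,380,320))):
        m=cv2.inRange(hs,lo,hi);x0,y0,x1,y1=box
        v,u=np.nonzero(m[y0:y1,x0:x1]);u+=x0;v+=y0
        P=np.array([atd(n,a,b,d[b,a]) for a,b in zip(u,v) if d[b,a]>0])
        top=P[P[:,2]>.100]
        print(n,nm,len(P),u.min(),u.max(),v.min(),v.max(),'z',P[:,2].min(),P[:,2].max(),'top',len(top),top.mean(0),(top.min(0)+top.max(0))/2)
E
```

```text
top blue 70 365 373 248 257 z 0.05099730147492176 0.10929302439135524 top 68 [ 0.52080849 -0.14072205  0.10518381] [ 0.52087958 -0.14087288  0.10511206]
top yel 69 417 426 230 239 z 0.10107978650673333 0.10869782287593066 top 69 [ 0.55748762 -0.24537765  0.1049686 ] [ 0.55738328 -0.2455371   0.1048888 ]
side blue 224 298 309 235 258 z 0.06572189749075963 0.1073960248215916 top 111 [ 0.52085739 -0.1435227   0.10452677] [ 0.52137678 -0.14238442  0.1037203 ]
side yel 130 348 362 279 303 z 0.00025618167347440934 0.10790363491646071 top 124 [ 0.55798215 -0.2467457   0.10484348] [ 0.55856459 -0.24598624  0.10468735]
```

View pics/c1.png

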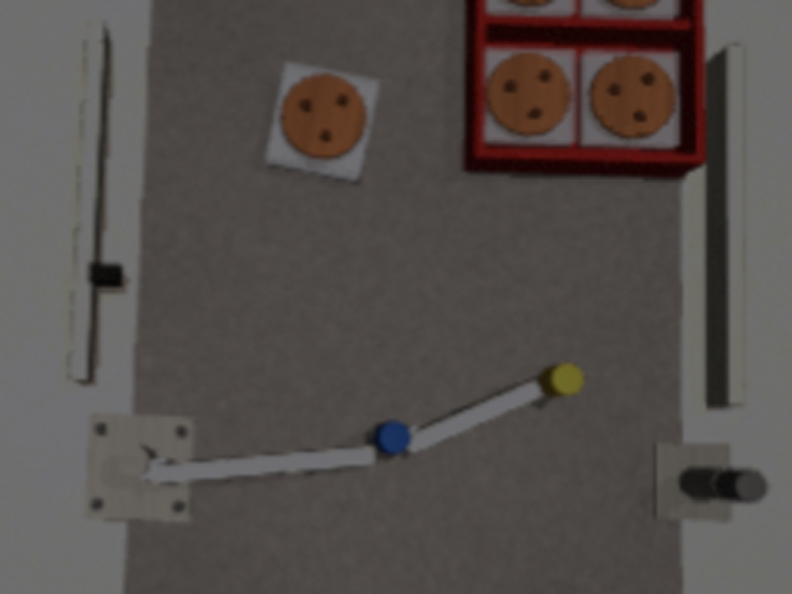

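View pics/c2.png

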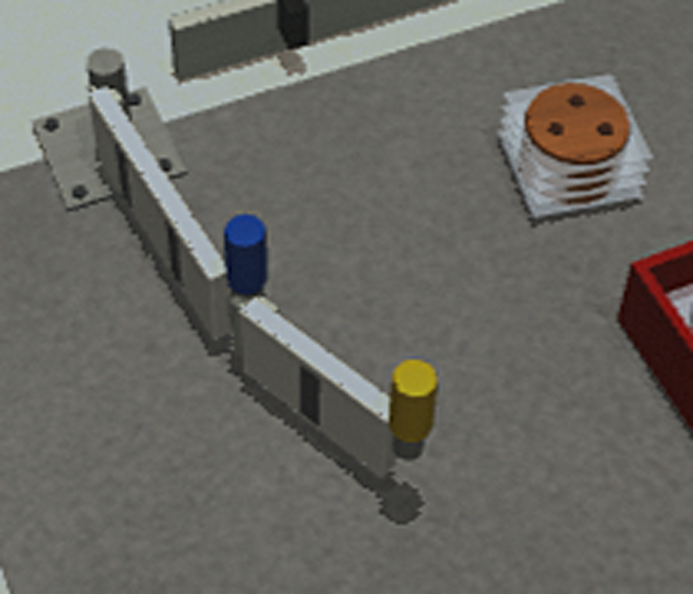

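```bash
python3 - <<'E'
import cv2,numpy as np
from h import *
n='side';z=np.load(f'pics/{n}0.npz');d=z['d']
for u,v in((262,187),(262,190),(258,187),(265,188),(262,194),(404,203),(404,207)):
    print(u,v,atd(n,u,v,d[v,u]).round(4))
# leaf tops near z=.065
for n in('side','top'):
    z=np.load(f'pics/{n}0.npz');d=z['d']
    vv,uu=np.mgrid[100:330,230:450]
    P=np.array([[*atd(n,a,b,d[b,a])] for a,b in zip(uu.ravel(),vv.ravel())])
    m=(abs(P[:,2]-.065)<.004)&(P[:,0]>.4)&(P[:,0]<.6)&(P[:,1]>-.3)&(P[:,1]<.06)
    Q=P[m]; 
    for nm,lo,hi in(('inner',-.115,0.0),('outer',-.23,-.165)):
        q=Q[(Q[:,1]>lo)&(Q[:,1]<hi)]; k=np.polyfit(q[:,1],q[:,0],1); print(n,nm,len(q),k,'resid',np.std(q[:,0]-np.polyval(k,q[:,1])))
    m=(P[:,2]>.070)&(P[:,1]>-.03)&(P[:,0]<.55)&(P[:,0]>.45)&(P[:,1]<.08); q=P[m]; print('post',len(q),q.mean(0) if len(q) else 0,q.min(0),q.max(0)) if len(q) else 0
    m=(P[:,2]>.036)&(P[:,2]<.05)&(P[:,0]>.6)&(P[:,0]<.78)&(P[:,1]>-.2)&(P[:,1]<-.05); q=P[m]; print('cookie',len(q),q.mean(0),(q.min(0)+q.max(0))/2)
    m=(P[:,2]>.042)&(P[:,2]<.05)&(P[:,0]>.5)&(P[:,0]<.9)&(P[:,1]>.0)&(P[:,1]<.08); q=P[m]; k=np.polyfit(q[:,0],q[:,1],1);print('rail',len(q),k,q.min(0),q.max(0))
E
```

```text
262 187 [0.506  0.0182 0.0733]
262 190 [0.504  0.0128 0.0716]
258 187 [0.4997 0.0222 0.0722]
265 188 [0.5102 0.014  0.073 ]
262 194 [0.5015 0.0064 0.0686]
404 203 [ 0.735  -0.0957  0.0442]
404 207 [ 0.7308 -0.1032  0.0429]Traceback (most recent call last):
  File "<stdin>", line 10, in <module>
  File "h.py", line 13, in atd
    o,d=ray(n,u,v); return o+d*dep
        ~~~^^^^^^^
  File "h.py", line 6, in ray
    m=optics.camera_model(n);K=np.array(m['K']);k1=m['k1']
ValueError: time passes only in moves, steps and waits
```

```bash
python3 - <<'E'
s=open('h.py').read()
s=s.replace("def ray(","CM={n:optics.camera_model(n) for n in('side','top')}\ndef ray(").replace("m=optics.camera_model(n)","m=CM[n]")
s+='''
def cloud(n,d,box=(230,100,450,330)):
    m=CM[n];R=np.array(m['R']);t=np.array(m['t']);x0,y0,x1,y1=box
    vv,uu=np.mgrid[y0:y1,x0:x1]; D=d[y0:y1,x0:x1].ravel(); k=D>0
    uv=np.stack([uu.ravel(),vv.ravel()],1)[k].astype(float); D=D[k]
    q=cv2.undistortPoints(uv[:,None],np.array(m['K']),np.array([m['k1'],0,0,0.]))[:,0]
    return (np.c_[q,np.ones(len(q))]*D[:,None]-t)@R, uv.astype(int)
'''
open('h.py','w').write(s)
E
python3 - <<'E'
from h import *
for n in('side','top'):
    d=np.load(f'pics/{n}0.npz')['d']; P,_=cloud(n,d)
    m=(abs(P[:,2]-.065)<.004)&(P[:,0]>.4)&(P[:,0]<.6)
    Q=P[m]
    for nm,lo,hi in(('inner',-.115,0.0),('outer',-.23,-.165)):
        q=Q[(Q[:,1]>lo)&(Q[:,1]<hi)]; k=np.polyfit(q[:,1],q[:,0],1); print(n,nm,len(q),k,np.std(q[:,0]-np.polyval(k,q[:,1])))
    for nm,lo,hi in(('post',(.45,-.0,.068),(.55,.05,.12)),('cookie',(.6,-.2,.036),(.8,-.05,.05)),('rail',(.53,.0,.041),(.9,.08,.05))):
        q=P[((P>lo)&(P<hi)).all(1)]
        if len(q)>3: print(n,nm,len(q),q.mean(0).round(4),q.min(0).round(4),q.max(0).round(4),np.polyfit(q[:,0],q[:,1],1))
E
```

```text
side inner 390 [-0.10383315  0.49593412] 0.0035666115654042273
side outer 331 [-0.45604978  0.44508233] 0.0039227963676905135
side post 85 [0.5045 0.0151 0.0719] [0.4951 0.0063 0.0686] [0.5145 0.0264 0.0755] [ 0.06029275 -0.01533219]
side cookie 959 [ 0.7318 -0.1045  0.0413] [ 0.697  -0.2     0.0361] [ 0.7713 -0.0654  0.0483] [-0.01595276 -0.09282328]
side rail 656 [0.6696 0.0506 0.0445] [0.5558 0.0272 0.041 ] [0.7944 0.0613 0.05  ] [-0.01148017  0.05828536]
top inner 320 [-0.10256494  0.49641313] 0.0034748592424086646
top outer 195 [-0.45454236  0.44583398] 0.003852638695421784
top post 76 [0.5044 0.0183 0.0718] [0.4962 0.0093 0.0683] [0.5126 0.0279 0.0753] [0.00930565 0.01362382]
top cookie 815 [ 0.7321 -0.1     0.0417] [ 0.6965 -0.1373  0.036 ] [ 0.7682 -0.065   0.0481] [-0.00151641 -0.09891624]
top rail 631 [0.6717 0.0537 0.0452] [0.5563 0.0325 0.0411] [0.7939 0.0623 0.0498] [-0.01633962  0.0646891 ]
```

```bash
python3 - <<'E'
from h import *
E=np.array([.521,-.142]);T=np.array([.5578,-.246])
q=None
for c in([.70711,.70711,0,0],[.70711,-.70711,0,0]):
    s=r.solve_ik([*T,.2],c); print(c,None if s is None else s.round(2))
    if s is not None and (q is None or abs(s[5])<q[1]): q=(c,abs(s[5]))
q=q[0];print(q)
command_gripper(.06,force=40)
r.reach([*T,.17],q)
print(r.move_straight([*T,.096],speed=.1,max_force=15))
command_gripper(.0)
s=r.read_state();print(s['time_s'],s['eef_pos'],s['grip_width'],s['contact_force'])
snap('side','side1')
E
```

```text
[0.70711, 0.70711, 0, 0] [-0.54  0.51  1.3  -0.    1.33 -0.54]
[0.70711, -0.70711, 0, 0] [-0.54  0.51  1.3  -0.    1.33  2.6 ]
[0.70711, 0.70711, 0, 0]
False
4.9583 [ 0.55780553 -0.24601961  0.09602282] -5.777834603043791e-05 [-0.51252898 -0.20271225  0.25356011]
```

View pics/side1.png

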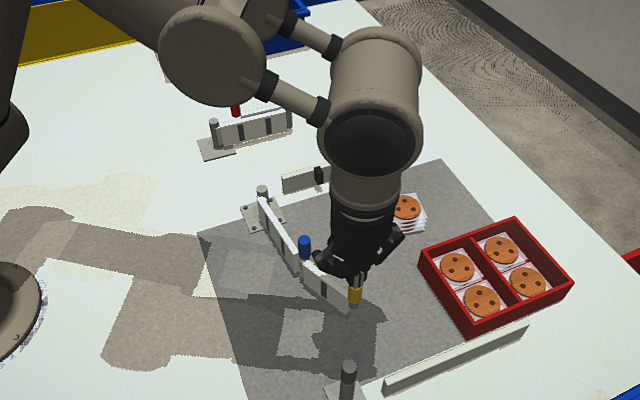

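```bash
python3 - <<'E'
import cv2
a=cv2.imread('pics/side1.png')[200:330,280:440]; cv2.imwrite('pics/c3.png',cv2.resize(a,None,fx=4.5,fy=4.5,interpolation=2))
from h import *
print(r.read_state()['eef_rot'])
p,d=snap('top','top1')
cv2.imwrite('pics/c4.png',cv2.resize(p[120:300,300:540,::-1],None,fx=3.3,fy=3.3))
E
```

```text
[ 7.07101383e-01  7.07112179e-01  2.95633927e-06 -1.35285216e-05]
```

View pics/c3.png

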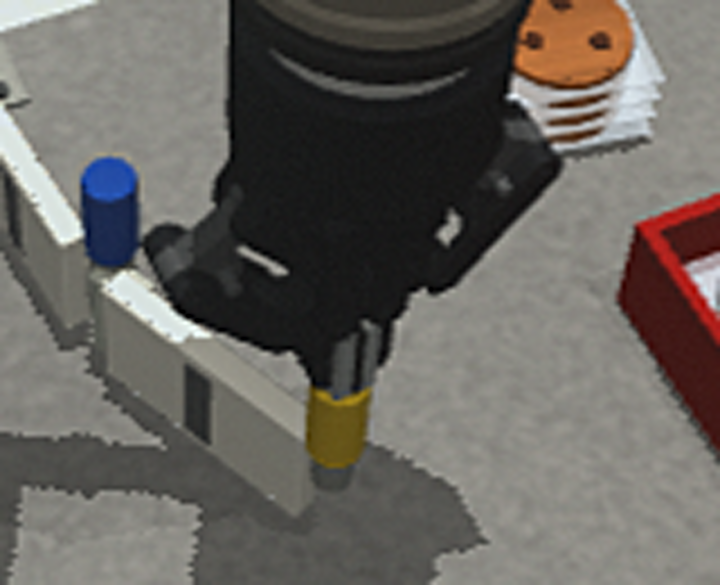

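View pics/c4.png

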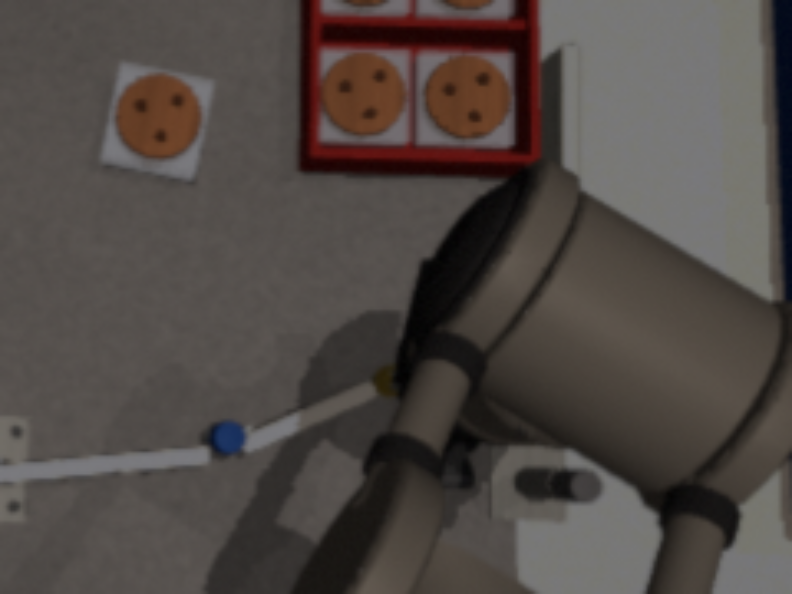

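```bash
python3 - <<'E'
from h import *
print(r.tip_extent)
d=np.load('pics/side1.npz')['d'];p=np.load('pics/side1.npz')['p']
for v in range(262,306,3):
    print(v,[(u,atd('side',u,v,d[v,u]).round(3).tolist(),p[v,u].tolist()) for u in(352,355,357,361)])
E
```

```text
0.025
262 [(352, [0.54, -0.263, 0.193], [21, 24, 24]), (355, [0.544, -0.263, 0.19], [24, 23, 24]), (357, [0.547, -0.264, 0.19], [25, 23, 23]), (361, [0.562, -0.249, 0.161], [26, 28, 28])]
265 [(352, [0.541, -0.263, 0.185], [22, 23, 25]), (355, [0.544, -0.264, 0.185], [26, 24, 25]), (357, [0.548, -0.263, 0.182], [26, 25, 26]), (361, [0.561, -0.252, 0.159], [27, 28, 28])]
268 [(352, [0.542, -0.262, 0.177], [23, 24, 24]), (355, [0.544, -0.265, 0.179], [23, 24, 24]), (357, [0.552, -0.257, 0.165], [24, 24, 24]), (361, [0.56, -0.254, 0.156], [25, 23, 24])]
271 [(352, [0.544, -0.259, 0.164], [25, 24, 25]), (355, [0.548, -0.259, 0.162], [23, 24, 23]), (357, [0.551, -0.259, 0.161], [24, 25, 27]), (361, [0.56, -0.254, 0.148], [97, 98, 94])]
274 [(352, [0.544, -0.259, 0.158], [26, 24, 24]), (355, [0.548, -0.26, 0.157], [25, 24, 27]), (357, [0.551, -0.26, 0.154], [33, 33, 33]), (361, [0.559, -0.257, 0.145], [43, 44, 42])]
277 [(352, [0.548, -0.253, 0.139], [24, 23, 23]), (355, [0.551, -0.256, 0.141], [67, 69, 67]), (357, [0.553, -0.258, 0.143], [79, 81, 79]), (361, [0.56, -0.257, 0.137], [67, 69
[... 982 characters left out ...]
 25]), (355, [0.554, -0.255, 0.091], [101, 83, 23]), (357, [0.557, -0.256, 0.09], [101, 84, 24]), (361, [0.566, -0.252, 0.079], [110, 103, 77])]
298 [(352, [0.551, -0.252, 0.08], [99, 81, 22]), (355, [0.554, -0.256, 0.084], [103, 87, 27]), (357, [0.557, -0.256, 0.083], [101, 83, 25]), (361, [0.589, -0.219, 0.002], [77, 72, 55])]
301 [(352, [0.552, -0.253, 0.072], [98, 82, 24]), (355, [0.555, -0.256, 0.075], [100, 84, 23]), (357, [0.558, -0.257, 0.075], [100, 82, 23]), (361, [0.587, -0.222, -0.0], [92, 91, 89])]
304 [(352, [0.554, -0.25, 0.057], [65, 67, 66]), (355, [0.556, -0.254, 0.063], [64, 65, 67]), (357, [0.561, -0.253, 0.058], [59, 62, 61]), (361, [0.584, -0.228, 0.002], [85, 86, 83])]
```

```bash
python3 - <<'E'
from h import *
T=[.5578,-.246]
r.move_straight([*T,.146],speed=.15)
s=r.read_state();print(s['time_s'],s['eef_pos'],s['grip_width'],s['contact_force'])
p,d=snap('side','side2')
cv2.imwrite('pics/c5.png',cv2.resize(p[170:330,280:440,::-1],None,fx=3.7,fy=3.7,interpolation=2))
P,uv=cloud('side',d,(320,200,400,310))
k=(abs(P[:,0]-T[0])<.03)&(abs(P[:,1]-T[1])<.03)
for lo in np.arange(.05,.2,.01):
    m=k&(P[:,2]>=lo)&(P[:,2]<lo+.01)
    if m.any(): print(lo.round(2),m.sum(),P[m].mean(0).round(3),p[uv[m][:,1],uv[m][:,0]].mean(0).round())
E
```

```text
5.5417 [ 0.55764844 -0.24589721  0.14573997] 0.00010276172510020563 [ 0.35891831 -1.04125234 -0.96676655]
0.05 79 [ 0.549 -0.237  0.055] [90. 90. 84.]
0.06 132 [ 0.548 -0.23   0.065] [132. 128. 113.]
0.07 53 [ 0.555 -0.252  0.075] [95. 80. 27.]
0.08 46 [ 0.555 -0.253  0.085] [95. 80. 27.]
0.09 47 [ 0.555 -0.253  0.095] [96. 80. 26.]
0.1 147 [ 0.558 -0.248  0.104] [135. 113.  30.]
0.16 36 [ 0.556 -0.256  0.167] [56. 57. 55.]
0.17 91 [ 0.554 -0.254  0.175] [46. 47. 46.]
0.18 99 [ 0.554 -0.254  0.185] [42. 43. 42.]
0.19 69 [ 0.555 -0.256  0.195] [51. 52. 51.]
0.2 130 [ 0.556 -0.257  0.206] [27. 27. 27.]
```

View pics/c5.png

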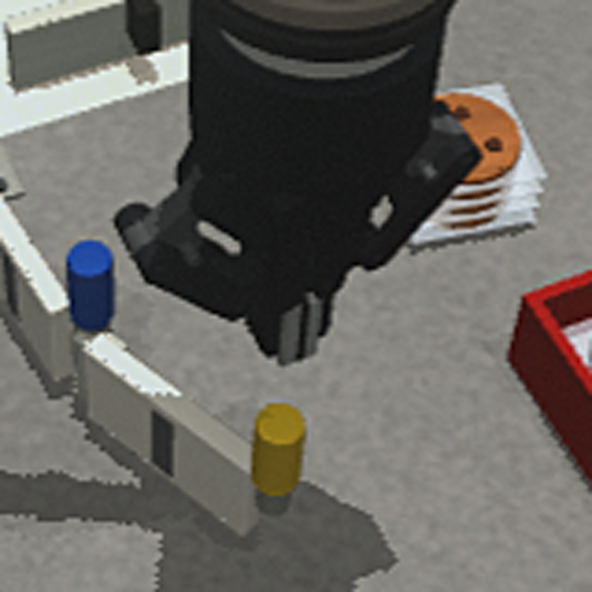

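```bash
python3 - <<'E'
from h import *
T=[.5578,-.246]
command_gripper(.06,force=40)
print(r.move_straight([*T,.057],speed=.1,max_force=8))
s=r.read_state();print(s['time_s'],s['eef_pos'],s['grip_width'],s['contact_force'])
command_gripper(.0)
s=r.read_state();print(s['time_s'],s['eef_pos'],s['grip_width'],s['contact_force'])
p,d=snap('side','side3')
cv2.imwrite('pics/c6.png',cv2.resize(p[170:330,280:440,::-1],None,fx=3.7,fy=3.7,interpolation=2))
E
```

```text
False
7.2333 [ 0.55826558 -0.24627001  0.05770442] 0.06017754753475013 [-0.17785747 -0.21864078  0.21433461]
7.675 [ 0.55810314 -0.24621578  0.0575318 ] 0.018828189553365203 [-0.37386511  0.53224041  3.02893779]
```

View pics/c6.png

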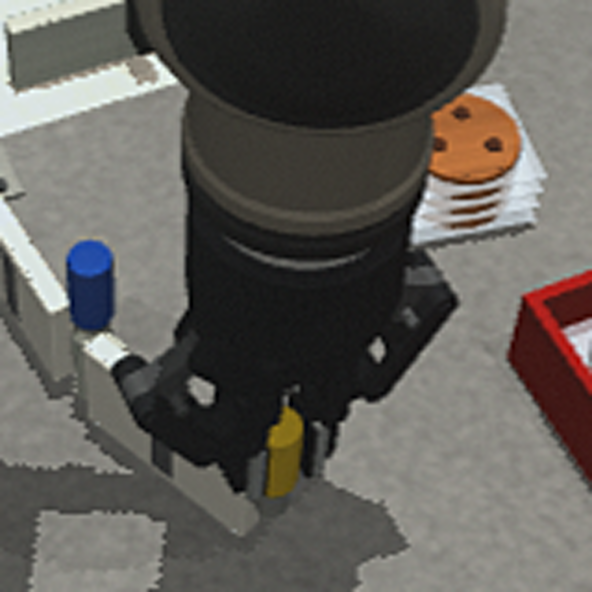

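```bash
cat >> h.py <<'E'
def arc(C,R,a0,a1,z,n,speed):
    fm=0
    for a in np.linspace(a0,a1,n+1)[1:]:
        r.move_straight([C[0]+R*np.cos(a),C[1]+R*np.sin(a),z],speed=speed)
        f=r.read_state()['contact_force']; fm=max(fm,np.hypot(f[0],f[1]))
    s=r.read_state(); print(s['time_s'],s['eef_pos'],s['grip_width'],s['contact_force'],fm)
E
python3 - <<'E'
from h import *
E=np.array([.521,-.142]);T=np.array([.5579,-.246])
a0=np.arctan2(*(T-E)[::-1]);af=np.arctan2(.1104,-.0015)
print(a0,af)
z=r.read_state()['eef_pos'][2]
z=.058
arc(E,.1105,a0,0.2,z,8,.1)
p,d=snap('top','top4'); 
cv2.imwrite('pics/c7.png',cv2.resize(p[120:300,250:490,::-1],None,fx=3.3,fy=3.3))
E
```

```text
-1.229844922266832 1.5843824473341053
10.525 [ 0.62890925 -0.11929423  0.05785954] 0.018813309033997822 [ 0.74992097  1.71737644 -4.6696324 ] 4.0266965938251715
```

View pics/c7.png

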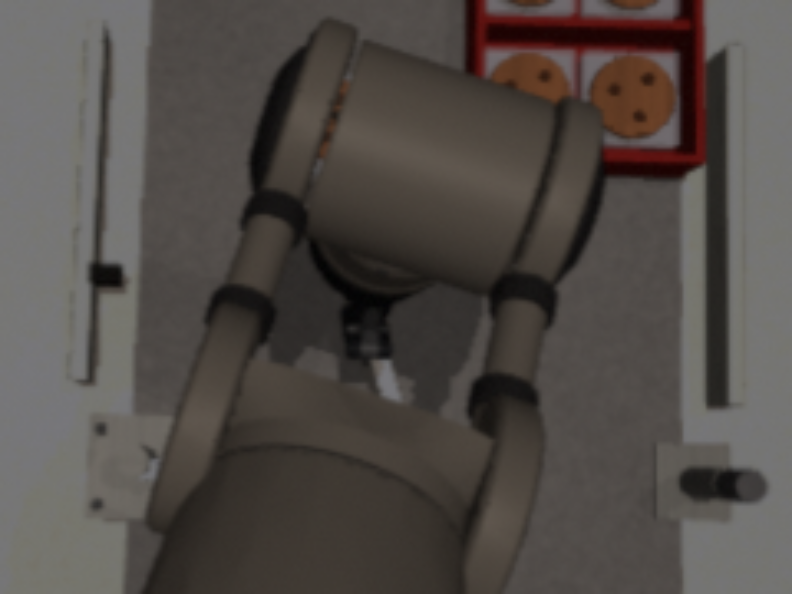

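```bash
python3 - <<'E'
from h import *
E=np.array([.521,-.142]);z=.058
arc(E,.1105,0.2,1.53,z,8,.1)
s=r.read_state()['eef_pos']
print(r.move_straight([s[0]-.016,s[1]+.0,z],speed=.04,max_force=6))
s=r.read_state(); print(s['time_s'],s['eef_pos'],s['grip_width'],s['contact_force'])
p,d=snap('side','side5')
cv2.imwrite('pics/c8.png',cv2.resize(p[150:330,220:440,::-1],None,fx=3.6,fy=3.3,interpolation=2))
E
```

```text
13.2417 [ 0.52558125 -0.03160957  0.05794478] 0.01883742226427605 [-1.49516268  3.07228265 -9.67443467] 3.4167868139702158
True
13.5417 [ 0.51897651 -0.03162077  0.0576606 ] 0.01853530726616846 [ 1.64982422 -0.20721597  0.91019203]
```

View pics/c8.png

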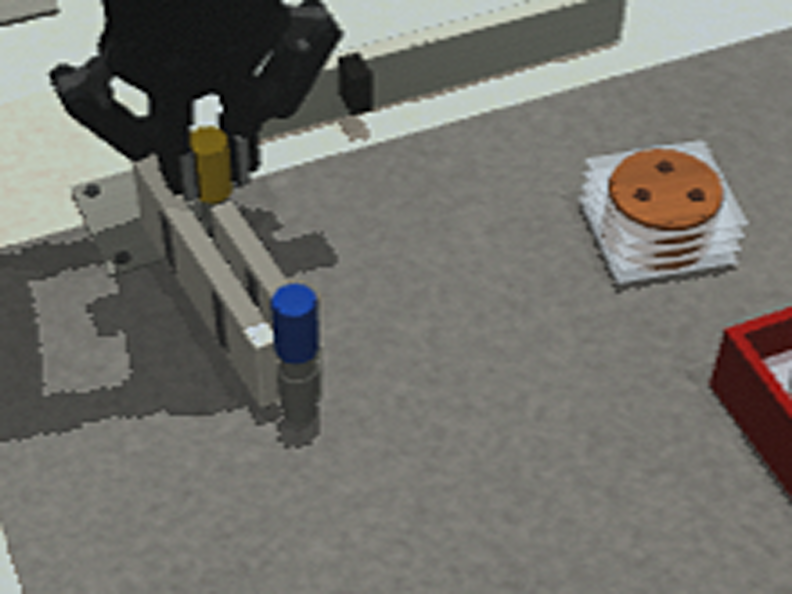

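```bash
python3 - <<'E'
from h import *
z=.058
s=r.read_state()['eef_pos']
print(r.move_straight([s[0]-.012,s[1],z],speed=.03,max_force=8))
s=r.read_state(); print(s['time_s'],s['eef_pos'],s['contact_force'])
command_gripper(.05)
s=r.read_state()['eef_pos']
r.move_straight([s[0],s[1],.13],speed=.15)
def knobs(tag):
    p,d=snap('side',tag); P,uv=cloud('side',d,(200,130,480,330))
    hs=cv2.cvtColor(p,cv2.COLOR_RGB2HSV)[uv[:,1],uv[:,0]]
    out=[]
    for lo,hi in((100,125),(22,35)):
        m=(hs[:,0]>lo)&(hs[:,0]<hi)&(hs[:,1]>120)&(P[:,2]>.1)&(P[:,2]<.115)
        print(tag,m.sum(),P[m].mean(0).round(4),((P[m].min(0)+P[m].max(0))/2).round(4))
knobs('side6'); print(r.read_state()['time_s'])
E
```

```text
True
13.8 [ 0.51866649 -0.03171037  0.05765957] [1.69646094 0.74906716 1.01932373]
side6 116 [ 0.5153 -0.1444  0.1045] [ 0.5155 -0.143   0.1038]
side6 90 [ 0.5172 -0.0348  0.1042] [ 0.5173 -0.0344  0.1038]
14.8917
```

```bash
python3 - <<'E'
import cv2
a=cv2.imread('pics/side6.png')[150:330,220:440]; cv2.imwrite('pics/c9.png',cv2.resize(a,None,fx=3.6,fy=3.3,interpolation=2))
E
```

```text
(no output)
```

View pics/c9.png

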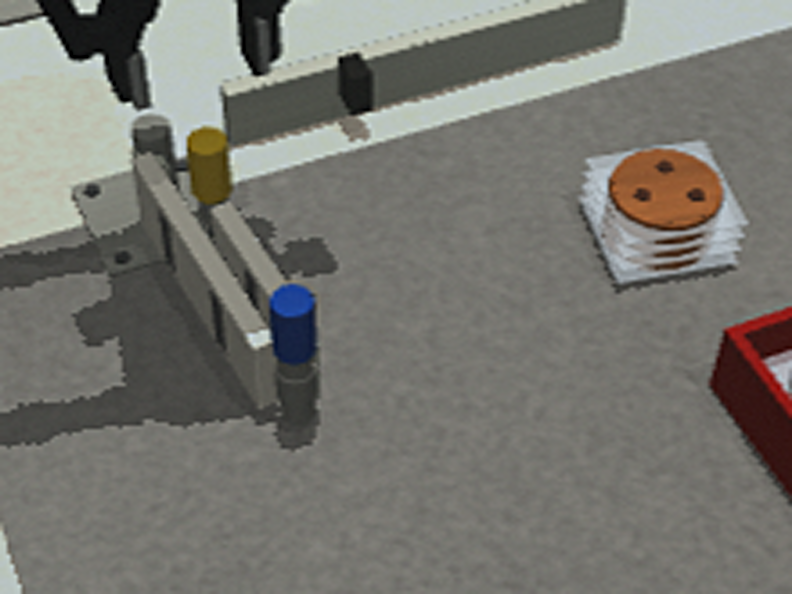

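```bash
python3 - <<'E'
from h import *
H=np.array([.504,.0170]);E=np.array([.5155,-.1425]);q=[.70711,.70711,0,0]
command_gripper(.06,force=60)
r.move_straight([*E,.13],speed=.2)
print(r.move_straight([*E,.058],speed=.1,max_force=8))
command_gripper(0)
s=r.read_state();print(s['time_s'],s['eef_pos'],s['grip_width'],s['contact_force'])
if s['grip_width']>.015:
    E=s['eef_pos'][:2]; v=E-H; R=np.linalg.norm(v); a0=np.arctan2(v[1],v[0]); print(R,a0)
    arc(H,R,a0,-.06,.058,10,.1)
    snap('side','side7')
E
```

```text
False
17.1833 [ 0.51594092 -0.14268013  0.05868737] 0.018515793395233016 [-0.54575541  0.62447757  5.57555014]
0.16012597791717426 -1.4961549903224616
21.0167 [0.66490951 0.00821292 0.0587342 ] 0.017976192168030314 [4.20010144 2.51764795 5.16013691] 5.6637441939808095
```

View pics/side7.png

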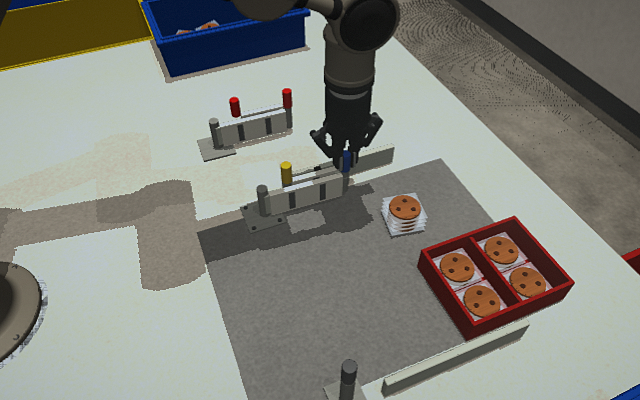

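```bash
python3 - <<'E'
from h import *
s=r.read_state()['eef_pos']
st=r.move_straight([s[0]-.0005,s[1]+.022,.0585],speed=.03,max_force=12)
s=r.read_state(); print(st,s['time_s'],s['eef_pos'],s['grip_width'],s['contact_force'])
p,d=snap('side','side8'); cv2.imwrite('pics/c10.png',cv2.resize(p[120:260,220:440,::-1],None,fx=3.6,fy=3.6,interpolation=2))
E
```

```text
True 21.5 [0.66517151 0.01358947 0.05878699] 0.01818325715013984 [-0.02823138 -3.13856501  3.449821  ]
```

View pics/c10.png

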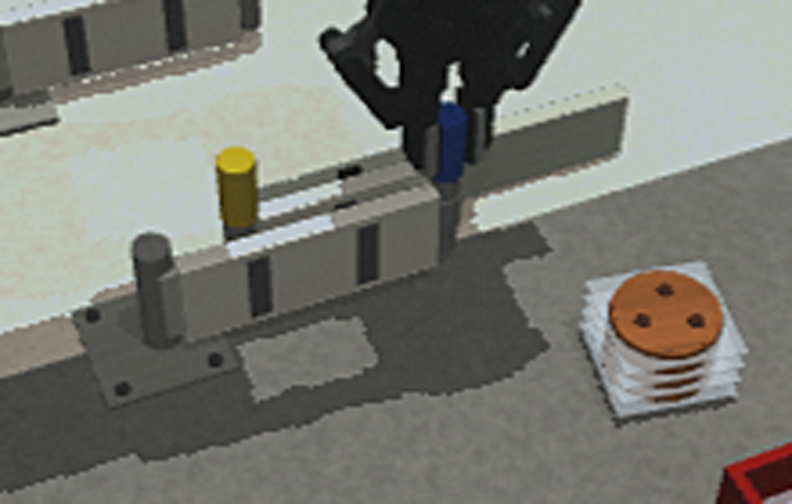

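```bash
python3 - <<'E'
from h import *
for k in range(2):
    s=r.read_state()['eef_pos']
    st=r.move_straight([s[0],s[1]+.01,.0585],speed=.02,max_force=18)
    s=r.read_state(); print(st,s['time_s'],s['eef_pos'],s['contact_force'])
command_gripper(.05)
s=r.read_state()['eef_pos']
r.move_straight([s[0],s[1],.15],speed=.15)
r.reach([.45,.2,.3],[.70711,.70711,0,0])
p,d=snap('side','side9'); cv2.imwrite('pics/c11.png',cv2.resize(p[120:260,220:440,::-1],None,fx=3.6,fy=3.6,interpolation=2))
for n in('side','top'):
    if n=='top': p,d=snap('top','top9'); cv2.imwrite('pics/c12.png',cv2.resize(p[100:300,150:390,::-1],None,fx=3,fy=3,interpolation=2))
    P,uv=cloud(n,d,(150,60,480,330))
    hs=cv2.cvtColor(p,cv2.COLOR_RGB2HSV)[uv[:,1],uv[:,0]]
    for nm,lo,hi in(('b',100,125),('y',22,35),('red',-1,5)):
        m=(hs[:,0]>lo)&(hs[:,0]<hi)&(hs[:,1]>120)&(P[:,2]>.1)&(P[:,2]<.115)
        if m.any(): print(n,nm,m.sum(),P[m].mean(0).round(4),((P[m].min(0)+P[m].max(0))/2).round(4))
    for nm,lo,hi in(('post',(.45,-.01,.068),(.53,.05,.08)),('cookie',(.6,-.137,.036),(.8,-.05,.05)),('inner',(.52,-.02,.061),(.65,.016,.069)),('outer',(.57,.0165,.061),(.64,.04,.069)),('rail',(.66,.0,.041),(.9,.08,.05))):
        q=P[((P>lo)&(P<hi)).all(1)]
        if len(q)>3: print(n,nm,len(q),q.mean(0).round(4),np.polyfit(q[:,0],q[:,1],1).round(4))
print(r.read_state()['time_s'])
E
```

```text
True 21.875 [0.66518978 0.01345234 0.05878496] [-0.28215059 -3.38321352  3.83743549]
True 22.2083 [0.66520365 0.01328608 0.05879584] [ 0.58165185 -3.02147575  4.2772388 ]
side b 72 [0.6629 0.0112 0.1043] [0.6639 0.0133 0.1037]
side y 76 [0.554  0.0239 0.1043] [0.5538 0.0248 0.1034]
side red 106 [0.5793 0.2356 0.1043] [0.5807 0.2373 0.1038]
side post 87 [0.5048 0.0151 0.0716] [-0.0544  0.0426]
side cookie 951 [ 0.7317 -0.1041  0.0413] [-0.0025 -0.1023]
side inner 406 [0.584  0.0036 0.0646] [-0.0199  0.0152]
side outer 200 [0.6046 0.0233 0.0645] [-0.0151  0.0325]
side rail 287 [0.7306 0.0471 0.0446] [ 0.1242 -0.0436]
top b 62 [0.6632 0.0136 0.1054] [0.663  0.0132 0.1047]
top y 64 [0.5537 0.0261 0.1055] [0.5539 0.0265 0.1053]
top red 147 [0.5797 0.2376 0.1047] [0.5803 0.2377 0.1047]
top post 76 [0.5048 0.018  0.0718] [-0.1652  0.1014]
top cookie 817 [ 0.732  -0.0998  0.0417] [ 0.0123 -0.1088]
top inner 353 [0.585  0.0066 0.0651] [-0.021   0.0189]
top outer 192 [0.6041 0.026  0.0652] [-0.028   0.0429]
top rail 336 [0.7261 0.0529 0.0449] [-0.0102  0.0602]
24.7
```

View pics/c11.png

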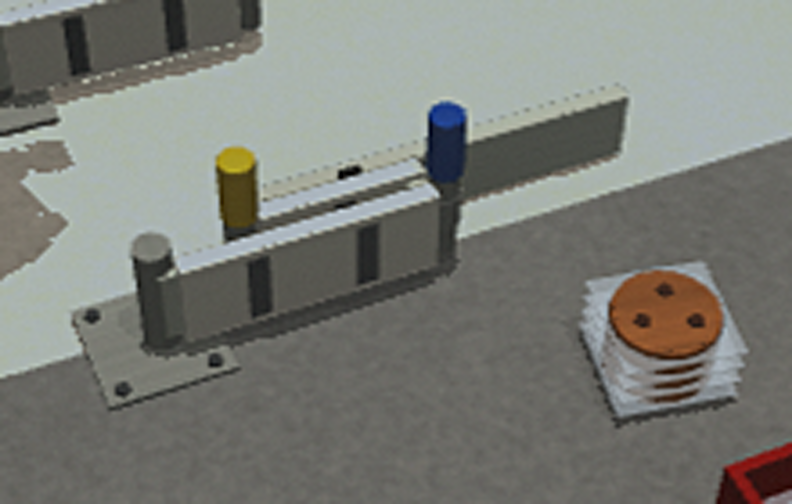

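View pics/c12.png

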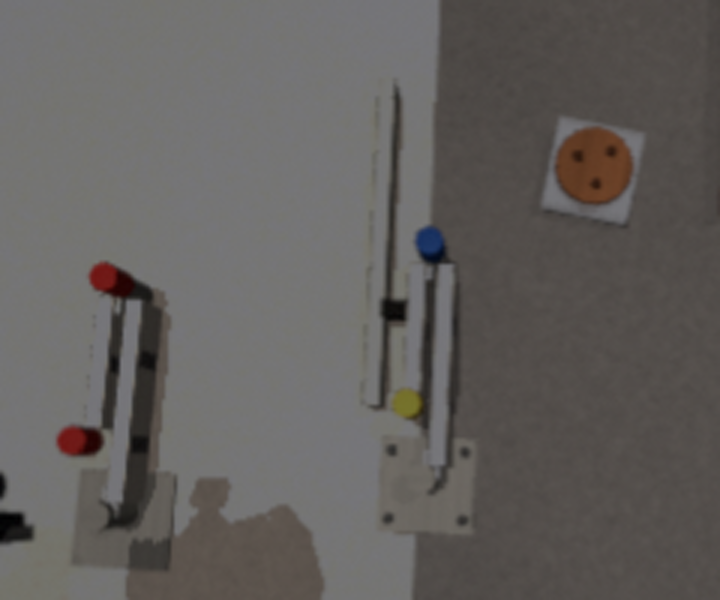

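```bash
python3 - <<'E'
from h import *
for n in('top','side'):
    d=np.load(f'pics/{n}9.npz')['d']; P,_=cloud(n,d,(150,60,480,330))
    for nm,lo,hi in(('railtop',(.56,.035,.0425),(.80,.08,.0475)),('inner',(.52,-.01,.0625),(.65,.0155 if n=='top' else .0125,.0675)),('outer',(.575,.0175,.0625),(.64,.036,.0675)),('rail2',(.4,-.36,.0425),(.9,-.28,.0475))):
        q=P[((P>lo)&(P<hi)).all(1)]
        b=np.arange(lo[0],hi[0],.008); M=[(x+.004,np.median(s[:,1])) for x in b if len(s:=q[(q[:,0]>=x)&(q[:,0]<x+.008)])>3]
        if len(M)>3:
            M=np.array(M); c=np.polyfit(M[:,0],M[:,1],1); print(n,nm,c.round(4),np.std(M[:,1]-np.polyval(c,M[:,0])).round(4))
E
```

```text
top railtop [-0.0257  0.0718] 0.0007
top inner [-0.0243  0.0209] 0.0009
top outer [-0.0459  0.054 ] 0.0005
top rail2 [ 0.0162 -0.3449] 0.0133
side railtop [-0.0272  0.0708] 0.001
side inner [-0.0224  0.017 ] 0.0006
side outer [-0.0151  0.0327] 0.0003
```

```bash
python3 -c "
from h import *
r.hold(.3); r.finish_job(); print(r.read_state()['time_s'])"
```

```text
the job is handed in; nothing more can be done
the job is handed in; nothing more can be done
```

The gate is folded away and the job is handed in, at about 25 s on the robot's clock. I pinched the yellow knob and folded the outer leaf right back while the inner leaf stood across the lane. Then I pinched the blue knob and swung the folded pair to the stop at the side rail.

**Last checks**
- **Inner leaf:** parallel to the rail within about 0.003 rad in one camera and 0.005 rad in the other. Two further pushes with an 18 N limit did not move it.
- **Outer leaf:** the two knob positions match a full fold within about 0.01 rad. Slopes fitted along the leaf itself were noisier: the two cameras gave −0.046 and −0.015, against −0.023 for the inner leaf.
- **Cookies:** the stack's measured centre is the same before and after, within 0.5 mm.
- **Robot:** clear of everything, with the gripper open.

**What disagreed**
- **Fingertip height:** the real fingertips sit about 41 mm higher than the stated tool frame says. My first grasp therefore closed on air above the yellow knob without touching anything. I measured the offset in the camera picture and commanded every later grasp lower by that amount.
- **Inner leaf during the fold:** it shifted about 0.035 rad back toward 0 as I folded and pressed the outer leaf to its stop, so it still stood across the lane.

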